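Unlock the plane-blade drawer with its key

ROBOT

A 6-joint arm with a two-finger parallel gripper is mounted at the origin on the work surface. World frame = base frame: x ahead of the robot, y to its left, z up, the work surface at z = 0. Lengths are in m, angles in rad, forces in N, time in s.
With the tool pointing down it reaches from about 0.375 to 0.9 m from the base axis. Payload 3.1 kg.
Tool frame: the origin (TCP) lies between the finger pads; the fingertips stand robot.tip_extent ahead of it and the grasp point (between the pads) lies 3 mm ahead of it (robot.tip_extent is the distance from the TCP to the fingertips, in m); z points along the fingers, x is the direction in which the jaws open and shut, and the axes are right-handed (so a half turn about z gives the same grasp; the last joint's range is limited). The gripper opens to 87 mm and grips with 3 to 60 N. Pads are 19 mm wide; open, the fingers measure 117 mm over their backs; the gripper's body (75 mm by 190 mm) begins 51 mm behind the grasp point.
Start: joints at [-0.178, 0.527, 1.433, -0, 1.181, -0.178], TCP at [0.625, 0, 0.245] pointing down, gripper open.
Joint ranges: [-3.08, 3.08], [-0.75, 2.2], [0.22, 2.44], [-1.43, 4.57], [0, 2.65], [-2.85, 2.85]. Speed limits (rad/s): [2.79, 2.79, 3.14, 3.14, 3.14, 3.14].

INTERFACE

Orientations are given as a unit quaternion [x, y, z, w].
In Python, from rig import robot, cams gives the robot as it stands.
- The arm moves only by the tool carry_out, never from a script. Its argument "steps" is a list of rows, each a list of 3 entries, a list of its own where there are three numbers: the shift along the world's x, y, z in cm, then the turn about the world's z in degrees, then the closure, from 0 (fully open) to 1 (shut). In form: [[[dx, dy, dz], spin, fingers], ...]. A call has 1 to 10 rows; each row shifts and turns the pose as measured when the row begins; what a row does not reach is not made up. A row lasts 1/10 s, in which the tool goes at most 50 mm and 8.59 degrees, less where a joint would pass 70% of its speed; a pose out of reach is approached as far as the arm can. A call with a gripper value outside its range is refused whole. The fingers move at their own pace and stop on an object; "squeeze" is the grip in N (left out, the last holds). Time passes only in rows, so rows that do not move let the fingers close. It gives the time, the measured TCP pose, the force and the opening at its end, in the units of the state.
- robot.get_obs(): the state, without advancing time (a new reading comes with each control period).
- cams.camera(name): name is "scene" or "side" or "wrist"; returns a dict with "pixels" (420x560x3 uint8, red, green, blue), "fx", "fy", "cx", "cy" (pixels), "eye" and "rotation" of the camera in the world. Camera axes: x right, y up, looking along -z (the intrinsics and any distortion apply to the point x, -y, -z); pixel columns grow to the right and rows downward; lengths in m; the calibration is good to about 2 mm. A picture is of the moment at which its call begins. There is no depth.
- robot.hand_in(): hands the job in, once; it reports no verdict.
The state is a dict: "time": time; "q": joint angles; "joint_velocities": joint speeds; "joint_torque": joint torques, N m; "position": TCP position; "tool_rot": TCP orientation; "ft_force": force on the tool from outside, world axes, zero at the start; "moment": the same for the moment, N m; "grip_width": finger opening in m.
Only numpy, scipy, OpenCV 4.12 (cv2) and the standard library are available. Lean on these libraries where they do the work, as an engineer would, in place of code of your own. Each camera call takes 0.05 s, during which the arm holds its last target. There are 200 camera calls.

TASK

Take the red-headed key out of its wooden block, push it fully home in the lock on top of the blue blade cabinet, feeling gently for the keyhole since the lock sits a little off its place, and turn it clockwise until the hidden bolt lets the drawer spring open. Leave the key standing in the lock, do not force it, and leave the tools lying around where they are.

Things in the scene. Friction and masses are not known exactly. Their poses are not given: they have to be found in the camera images.
- key_bow (a point): Centre of the key's red plastic head: 12 mm thick along x, 34 mm wide along y, 32 mm tall along z (up). A 6 mm round steel shaft runs down from it to a flat bit. The key weighs about 70 g and is the same after a half turn about z. At the start it stands upright, bit down, 20 mm deep in a loose slot of its block, its head 12 mm clear of the block
- key_tip (a point): Centre of the key's lower end, 48 mm below the centre of its head: the flat end of the steel bit, 6 mm thick along x, 24 mm wide along y, 8 mm tall with square edges. x, y, z as for the head
- key_block: Fixed beech block 60 (x) x 70 (y) x 30 mm tall that holds the key, slot along its y axis; origin at the centre of its underside
- cabinet: Fixed blue steel blade cabinet, 200 mm deep (x), 220 mm wide (y), 90 mm tall; origin at the centre of its underside; the drawer front is its -x side. On its flat deck stands the lock, an aluminium housing 60 (x) x 66 (y) x 26 mm tall
- lock_place (a point): Where the keyhole's mouth should be: on the housing's flat top, 116 mm above the cabinet's base, 30 mm in front of its middle; axes as the cabinet. The housing was fitted carelessly: the true keyhole, at the middle of the housing, is up to 7 mm off this point in x and up to 7 mm off in y (same height, not turned), rigid there. It is a slot 9.5 (x) x 27.5 mm (y)
- lock_floor (a point): Nominal floor of the lock, 18 mm straight below the keyhole's mouth: the key is home with its tip on it. The top plate is 8 mm thick; the bit can turn only when wholly under it, its tip within 2 mm of the floor. Turned clockwise seen from above: play at first, then a friction of about 0.06 N m, a stop at 1.4 to 1.8 rad. The bolt clears at about 0.9 to 1.4 rad and stays clear; the turned key cannot come out
- drawer (a joint): The cabinet's drawer: 0 m shut; 0.045 m fully sprung out towards the cabinet's -x. A spring throws it out by itself when the bolt is clear
- tape_mid (a point): Leave alone: the yellow tape measure (62 x 36 mm, 58 mm tall), standing on the rear of the cabinet's deck; its centre, 29 mm over the deck
- glue_mid (a point): Leave alone: the white glue bottle with a black cap (66 mm across, 170 mm tall); its centre, half-way up
- plane_mid (a point): Leave alone: the wooden hand plane (240 x 58 mm, 130 mm tall); centre of its body, 28 mm up
- screwdriver_mid (a point): Leave alone: the screwdriver with a yellow handle (200 mm long, 26 mm thick), lying; its centre
- sander_mid (a point): Leave alone: the cork sanding block (110 x 65 x 37 mm); its centre
- square_mid (a point): Leave alone: the steel try square lying flat (stock 140 x 30 x 16 mm, blade 250 mm); centre of its stock
Not all that is in view belongs to the job. Of the things like the part that bears key_bow, leave any that is turquoise; of the rest the smaller one is meant.

How it is judged:
By the outcome, as a careful person would: the job done as asked, in the order asked, and still so for the second after the job is handed in, with the robot touching nothing.
It also fails if it takes over 64 s, if anything falls off the work surface, if the arm or the gripper's body presses on something with over 40 N, if the wrist force passes 120 N, or if a joint passes its speed limit or range.

## Working session

There is one attempt and no reset: what is moved stays moved. The work goes in short steps, Python scripts to look and compute and a tool call to move; the robot and the scene stay as the last step left them, time stands still between calls to the robot, and variables do not carry over. Pictures are saved under pics/ and viewed, about 8 in all and at most 12, crops included, and the job is handed in when it is done.

Besides the shell and the picture viewer there is one more tool, called after "Request:" as name([rows], argument=value, ...), one row to a line, values as JSON. carry_out: Moves the arm, as the interface text tells. Its arguments: {"type":"object","properties":{"steps":{"type":"array"},"squeeze":{"type":"number"}},"required":["steps"]}

```bash
mkdir -p pics; ls; cat > h.py <<'E'
import numpy as np, cv2
from rig import robot, cams
def snap(n,f):
    c=cams.camera(n); cv2.imwrite('pics/'+f,np.ascontiguousarray(c['pixels'][:,:,::-1])); 
    np.savez('pics/'+f+'.npz',**{k:np.array(v) for k,v in c.items() if v is not None}); return c
def load(f): return dict(np.load('pics/'+f+'.npz',allow_pickle=True))
E
python3 - <<'E'
from h import *
a=snap('scene','s0.png');b=snap('side','d0.png')
for c in(a,b): print({k:v for k,v in c.items() if k!='pixels'})
o=robot.get_obs();print(o, robot.tip_extent)
E
```

```text
pics
{'fx': 383.1132611075222, 'fy': 383.1132611075222, 'cx': 287.98948375925147, 'cy': 207.71717044283446, 'eye': array([1.15478537, 0.19455784, 0.91277177]), 'rotation': array([0.19310842, 0.27100671, 0.76085167, 0.55710793])}
{'fx': 456.735644932401, 'fy': 456.735644932401, 'cx': 276.86897424496, 'cy': 213.9058504776692, 'eye': array([-0.11292366,  0.72225644,  0.84028836]), 'rotation': array([-0.16003764,  0.40875776,  0.83846058, -0.32293793])}
{'time': 0.1, 'q': array([-1.78493394e-01,  5.28373421e-01,  1.43377358e+00,  2.25435398e-05,
        1.18141448e+00, -1.78502424e-01]), 'joint_velocities': array([ 0.00088333, -0.0027041 , -0.00451571, -0.00094443,  0.00019012,
       -0.00039016]), 'joint_torque': array([-3.02360622e-04, -4.40987206e+01, -1.77151054e+01,  6.34850166e-02,
        5.34114777e-02, -3.85449334e-05]), 'position': array([6.24380170e-01, 1.51425702e-04, 2.43669510e-01]), 'tool_rot': array([ 9.99999515e-01,  2.25753502e-07, -9.66919166e-04, -1.85041824e-04]), 'ft_force': array([-1.46105346,  0.55235293, -0.21598384]), 'moment': array([ 0.00154857, -0.01895346,  0.01394066]), 'grip_width': 0.08709517151344641} 0.022
```

View pictures.

View pics/s0.png

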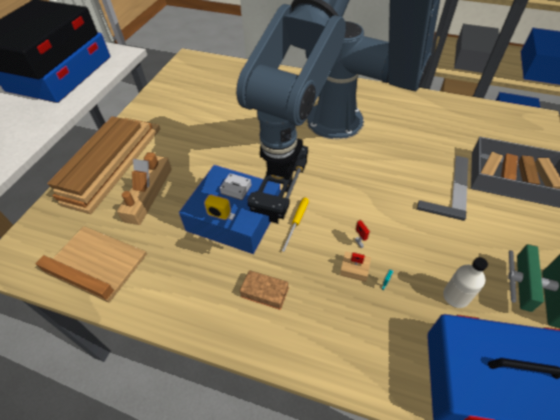

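View pics/d0.png

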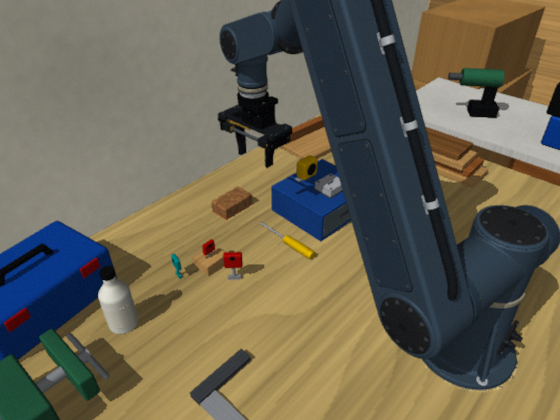

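```bash
python3 - <<'E'
import cv2,numpy as np
s=cv2.imread('pics/s0.png');d=cv2.imread('pics/d0.png')
r=lambda i,x,y,w,h:cv2.resize(i[y:y+h,x:x+w],(400,300),interpolation=cv2.INTER_CUBIC)
cv2.imwrite('pics/c1.png',np.vstack([np.hstack([r(s,330,215,80,60+15)[:300],r(s,175,155,120,90)]),np.hstack([r(d,160,225,100,75),r(d,260,150,120,90)])]))
E
```

```text
(no output)
```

View pics/c1.png

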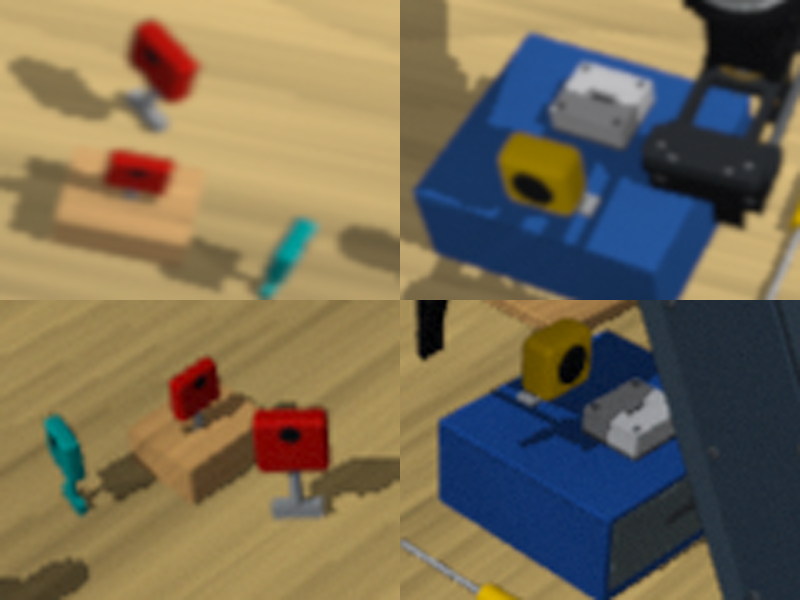

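```bash
cat >> h.py <<'E'
from scipy.spatial.transform import Rotation as R
from scipy.optimize import least_squares
def proj(c,P):
    p=(np.atleast_2d(P)-c['eye'])@R.from_quat(c['rotation']).as_matrix()
    return np.c_[c['cx']+c['fx']*p[:,0]/-p[:,2], c['cy']-c['fy']*p[:,1]/-p[:,2]]
def ray(c,u,z):
    d=R.from_quat(c['rotation']).as_matrix()@[(u[0]-c['cx'])/c['fx'],-(u[1]-c['cy'])/c['fy'],-1]
    return c['eye']+d*(z-c['eye'][2])/d[2]
def tri(obs):
    f=lambda P:np.concatenate([proj(c,P)[0]-u for c,u in obs]); s=least_squares(f,[.6,0,.05]); return s.x,s.fun
def fitbox(obs,x0):
    """obs: (cam,[lx,ly,z],px); pose x,y,yaw"""
    def f(p):
        M=np.array([[np.cos(p[2]),-np.sin(p[2])],[np.sin(p[2]),np.cos(p[2])]])
        return np.concatenate([proj(c,[*(M@l[:2]+p[:2]),l[2]])[0]-u for c,l,u in obs])
    s=least_squares(f,x0,loss='soft_l1'); return s.x,s.fun
E
python3 - <<'E'
from h import *
np.set_printoptions(precision=4,suppress=True)
s=load('s0.png');d=load('d0.png')
print('key',tri([(s,(357.6,258.2)),(d,(208.5,247))]))
print('big',tri([(s,(362.6,230.5)),(d,(232.5,260))]))
print('turq',tri([(s,(387,278)),(d,(176,264))]))
for u in [(214,165.5),(180,212),(253,235.4)]:print('cab s',ray(s,u,.09))
for u in [(272,186.6),(323,216)]:print('cab d',ray(d,u,.09))
for u in [(343,263.8),(368,269.5),(370,257.5),(344.4,252.5)]:print('blk s',ray(s,u,.03))
for u in [(192.5,257.5),(208,265.8)]:print('blk d',ray(d,u,.03))
E
```

```text
key (array([0.6044, 0.1997, 0.0558]), array([-0.4261, -0.3746, -0.5057,  0.2521]))
big (array([0.5184, 0.1956, 0.0623]), array([-0.3432, -0.3166, -0.374 ,  0.2013]))
turq (array([0.6306, 0.2839, 0.0403]), array([ 0.07  ,  0.0547,  0.0824, -0.0337]))
cab s [ 0.4354 -0.2783  0.09  ]
cab s [ 0.6279 -0.2919  0.09  ]
cab s [ 0.6407 -0.0727  0.09  ]
cab d [ 0.634  -0.0741  0.09  ]
cab d [ 0.4398 -0.0635  0.09  ]
blk s [0.6172 0.1678 0.03  ]
blk s [0.6144 0.2338 0.03  ]
blk s [0.5766 0.2323 0.03  ]
blk s [0.5817 0.1637 0.03  ]
blk d [0.6278 0.2352 0.03  ]
blk d [0.575  0.2285 0.03  ]
```

Candidates for the key (scene pixels): red in the wooden block (358,258), larger free-standing red (363,230), turquoise (387,278). I choose the red one in the block; the crop confirms it. Before taking it, I'll look at the lock with an empty hand.

Request:
carry_out([
  [[-2.4, -3.5, 0], 0, 0.5],
  [[-2.4, -3.5, 0], 0, 0.5],
  [[-2.4, -3.5, 0], 0, 0.5],
  [[-2.4, -3.5, 0], 0, 0.5],
  [[-2.4, -3.5, 0], 0, 0.5],
  [[0, 0, 0], 0, 0.5],
  [[0, 0, 0], 0, 0.5],
], squeeze=25)

```text
time: 0.8
position: [0.499, -0.1783, 0.2406]
tool_rot: [1.0, 0.002, -0.002, -0.001]
ft_force: [0.1, 0.8, -0.7]
grip_width: 0.045
```

```bash
python3 - <<'E'
from h import *
c=snap('wrist','w1.png');o=robot.get_obs();print(o['time'],o['position'],o['ft_force'],o['q'],c['eye'],R.from_quat(c['rotation']).as_matrix())
E
```

```text
0.85 [ 0.49915372 -0.17816186  0.24054817] [-0.38944419  1.08387769  0.14523882] [-5.53263303e-01  4.07426259e-01  1.67080050e+00 -1.18348364e-03
  1.06896715e+00 -5.57083787e-01] [ 0.49982823 -0.09802256  0.38078897] [[ 0.99997704 -0.00618073  0.00277819]
 [ 0.00511217  0.95718785  0.28942234]
 [-0.00444809 -0.28940149  0.95719747]]
```

View pics/w1.png

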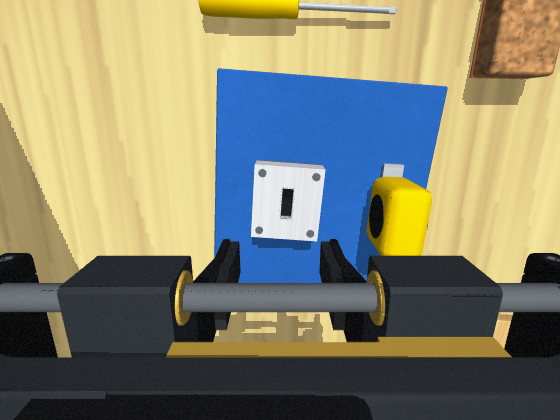

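The wrist view shows the lock housing (corners about (256,162)–(318,241)) with the keyhole at (287,203), and the tape at (400,225).

```bash
python3 - <<'E'
from h import *
np.set_printoptions(precision=4,suppress=True)
c=load('w1.png');im=c['pixels'].astype(int)
r=im[175:232,268:308]; m=(r.sum(2)<450).astype(np.uint8)
n,l,st,ce=cv2.connectedComponentsWithStats(m);k=1+np.argmax(st[1:,4]);print(st[k]+[268,175,0,0,0])
cn=cv2.findContours((l==k).astype(np.uint8),0,2)[0][0]; rect=cv2.minAreaRect(cn);print(rect)
bp=cv2.boxPoints(rect)+[268,175]
for u in bp:print(u,ray(c,u,.116))
print('hole',ray(c,bp.mean(0),.116))
g=(im[:,:,0]>150)&(abs(im[:,:,0]-im[:,:,2])<25)
g[:, :240]=0;g[:,340:]=0;g[:150]=0;g[255:]=0
cn=max(cv2.findContours(g.astype(np.uint8),0,2)[0],key=cv2.contourArea);rect=cv2.minAreaRect(cn);bp=cv2.boxPoints(cv2.approxPolyDP(cn,6,True)[:,0].astype(np.float32)[:0] if 0 else rect)
ap=cv2.approxPolyDP(cn,6,True)[:,0];print(ap)
for u in ap:print('corner',ray(c,u,.116))
# cabinet corners, tape
for u in [(218,69),(446,87)]:print('cab',ray(c,u,.09))
for u in [(372,185),(430,195),(425,255)]:print('tape top',ray(c,u,.148))
E
```

```text
[281 188  13  30 301]
((18.445545196533203, 27.5445556640625), (11.144416809082031, 28.259056091308594), 5.710593223571777)
[279.495  216.0495] [ 0.4991 -0.1888  0.116 ]
[282.3069 187.9307] [ 0.5014 -0.1632  0.116 ]
[293.396  189.0396] [ 0.511  -0.1642  0.116 ]
[290.5842 217.1584] [ 0.5089 -0.1898  0.116 ]
hole [ 0.5051 -0.1763  0.116 ]
[[257 160]
 [251 236]
 [316 240]
 [323 167]]
corner [ 0.48   -0.1393  0.116 ]
corner [ 0.4735 -0.208   0.116 ]
corner [ 0.5322 -0.2115  0.116 ]
corner [ 0.5356 -0.1449  0.116 ]
cab [ 0.4461 -0.0659  0.09  ]
cab [ 0.6418 -0.0794  0.09  ]
tape top [ 0.5688 -0.1527  0.148 ]
tape top [ 0.6135 -0.1602  0.148 ]
tape top [ 0.6166 -0.2102  0.148 ]
```

Request:
carry_out([
  [[1.2, 4.6, 0], 0.5, 0.5],
  [[1.2, 4.6, 0], 0.5, 0.5],
  [[1.2, 4.6, 0], 0.5, 0.5],
  [[1.2, 4.6, -0.5], 0.5, 0.5],
  [[1.2, 4.6, -0.5], 0.5, 0.5],
  [[1.2, 4.6, -1], 0.5, 0.5],
  [[1.2, 4.6, -1], 0.5, 0.5],
  [[1.2, 4, -1], 0.5, 0.5],
  [[0, 0, -1], 0, 0.5],
  [[0, 0, 0], 0, 0.5],
])

```text
time: 1.85
position: [0.5983, 0.2073, 0.1887]
tool_rot: [0.999, 0.047, 0.001, -0.001]
ft_force: [-0.8, -0.5, -0.5]
grip_width: 0.0434
```

```bash
python3 - <<'E'
from h import *
c=snap('wrist','w2.png');o=robot.get_obs();print(o['time'],o['position'],R.from_quat(o['tool_rot']).as_euler('ZYX',degrees=True))
E
```

```text
1.9 [0.5987457  0.20737401 0.18950188] [   5.27979775   -0.23611026 -179.77406501]
```

View pics/w2.png

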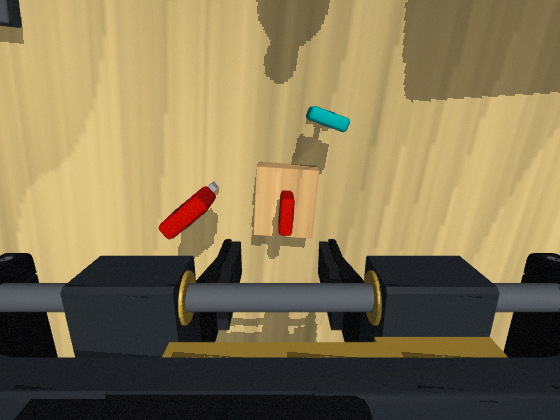

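The target key's head is at (287,213) on its block, with the larger red key at (190,210), left of the grasp area.

```bash
python3 - <<'E'
from h import *
np.set_printoptions(precision=4,suppress=True)
c=load('w2.png');im=c['pixels'].astype(int)
m=(im[:,:,0]>100)&(im[:,:,1]<60)&(im[:,:,2]<60);m[:,:250]=0;m[:,330:]=0;m[250:]=0
cn=max(cv2.findContours(m.astype(np.uint8),0,2)[0],key=cv2.contourArea)
# fit: silhouette of head box, pose x,y,yaw
px=np.array([(x,y) for y in (1,-1) for x in (1,-1)])
def sil(p):
    a=p[2];M=np.array([[np.cos(a),-np.sin(a)],[np.sin(a),np.cos(a)]])
    P=np.array([[*(M@[sx*.006,sy*.017]+p[:2]),z] for sx in(1,-1) for sy in(1,-1) for z in(.042,.074)])
    return cv2.convexHull(proj(c,P).astype(np.float32))
M0=m.astype(float)
from scipy.optimize import minimize
def cost(p):
    i=np.zeros(m.shape,np.uint8);cv2.fillPoly(i,[np.round(sil(p)[:,0]*16).astype(np.int32)],255,lineType=cv2.LINE_AA,shift=4);return abs(i/255-M0).sum()
s=minimize(cost,[.604,.199,.07],method='Nelder-Mead',options=dict(initial_simplex=[[.604,.199,.07],[.61,.199,.07],[.604,.206,.07],[.604,.199,.17]]))
print(s.x,np.degrees(s.x[2]),s.fun,m.sum(), cv2.minAreaRect(cn))
for u in [(258,163),(319,168),(315,240),(252,235)]:print('blk',ray(c,u,.03))
E
```

```text
[0.6053 0.1993 0.0928] 5.318584429393138 163.5254901960784 585 ((285.7966003417969, 212.94139099121094), (14.532959938049316, 44.4293327331543), 4.763641834259033)
blk [0.5761 0.2364 0.03  ]
blk [0.6344 0.2371 0.03  ]
blk [0.64  0.163 0.03 ]
blk [0.5756 0.1625 0.03  ]
```

Request:
carry_out([
  [[0.6, -0.8, -2], 0, 0.5],
  [[0, 0, -4], 0, 0.5],
  [[0, 0, -3], 0, 0.5],
  [[0, 0, -2], 0, 0.5],
  [[0, 0, 0], 0, 0.5],
])

```text
time: 2.4
position: [0.6068, 0.1961, 0.0812]
tool_rot: [0.999, 0.044, 0.006, -0.002]
ft_force: [0.1, -0.3, -0.0]
grip_width: 0.0431
```

Request:
carry_out([
  [[-0.1, 0.3, -1], 0, 0.5],
  [[0, 0, -1], 0, 0.5],
  [[0, 0, 0], 0, 0.5],
  [[0, 0, 0], 0, 0.9],
  [[0, 0, 0], 0, 0.9],
  [[0, 0, 0], 0, 0.9],
  [[0, 0, 0], 0, 0.9],
  [[0, 0, 0], 0, 0.9],
], squeeze=25)

```text
time: 3.2
position: [0.6077, 0.1981, 0.0657]
tool_rot: [0.999, 0.043, 0.009, -0.002]
ft_force: [-6.5, -0.5, -0.4]
grip_width: 0.0128
```

Request:
carry_out([
  [[-0.2, 0, 0.3], 0, 1],
  [[0, 0, 0.6], 0, 1],
  [[0, 0, 1], 0, 1],
  [[0, 0, 1], 0, 1],
  [[0, 0, 2], 0, 1],
  [[0, 0, 3], 0, 1],
  [[0, 0, 4], 0, 1],
  [[0, 0, 4], 0, 1],
  [[0, 0, 0], 0, 1],
])

```text
time: 4.1
position: [0.6079, 0.1985, 0.2368]
tool_rot: [0.999, 0.043, 0.014, -0.003]
ft_force: [0.3, -0.3, -0.0]
grip_width: 0.0118
```

```bash
python3 - <<'E'
from h import *
c=snap('wrist','w3.png');d=snap('side','d3.png');o=robot.get_obs();print(o['time'],o['position'],R.from_quat(o['tool_rot']).as_euler('ZYX',degrees=True),o['ft_force'])
u=proj(d,o['position'])[0].astype(int);print(u);x,y=np.clip(u-[50,40],0,[440,320]);
a=cv2.resize(d['pixels'][y:y+100,x:x+100],(400,400),interpolation=2);b=cv2.resize(c['pixels'][170:290,220:340],(400,400),interpolation=2)
cv2.imwrite('pics/c3.png',np.hstack([a,b])[:,:,::-1])
E
```

```text
4.2 [0.60467356 0.19788703 0.23150089] [   4.96967953   -0.9951931  -179.795785  ] [-0.02293894  0.19036236 -1.18647244]
[201 190]
```

View pics/c3.png

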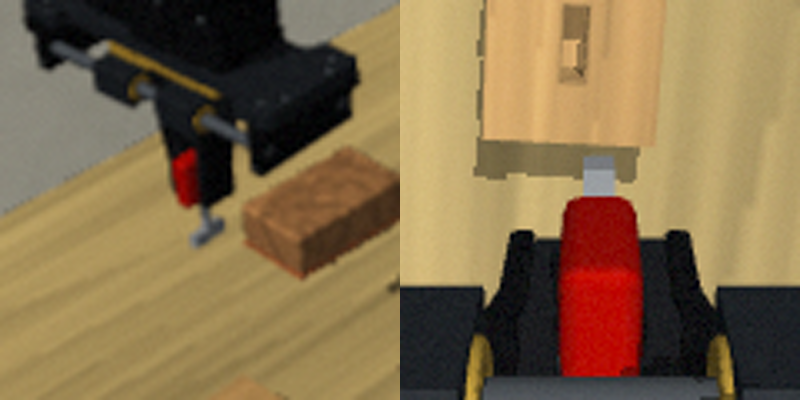

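The key is in hand and upright, and its slot in the block is empty. The bit shows at wrist px (279.5,216.5).

```bash
python3 - <<'E'
from h import *
np.set_printoptions(precision=4,suppress=True)
c=load('w3.png');p=np.array([.60467,.19789,.2315])
for dz in (.053,.0557):
  e=ray(c,(279.5,216.5),p[2]-dz); e2=ray(c,(279.5,220.5),p[2]-dz+.008);a=np.radians(5)
  print(e-p,e2-p,'tip-TCP',(e+e2)[:2]/2-p[:2]-.012*np.array([-np.sin(a),np.cos(a)]))
print(R.from_quat(c['rotation']).as_matrix(),c['eye']-p)
E
```

```text
[ 0.0044  0.0127 -0.053 ] [ 0.0042  0.0127 -0.045 ] tip-TCP [0.0053 0.0007]
[ 0.0045  0.0118 -0.0557] [ 0.0043  0.0118 -0.0477] tip-TCP [ 0.0055 -0.0002]
[[ 0.9957 -0.0767 -0.0522]
 [ 0.0885  0.9546  0.2844]
 [ 0.028  -0.2878  0.9573]] [-0.0072  0.08    0.1455]
```

Request:
carry_out([
  [[-1.2, -4.4, 0], -1, 1],
  [[-1.2, -4.4, 0], -1, 1],
  [[-1.2, -4.4, 0], -1, 1],
  [[-1.2, -4.4, 0], -1, 1],
  [[-1.2, -4.4, 0], -1, 1],
  [[-1.2, -4.4, 0], -1, 1],
  [[-1.2, -4.4, 0], -1, 1],
  [[-1.2, -4.4, 0], -1, 1],
  [[0, -2, 0], -1, 1],
  [[0, 0, 0], 0, 1],
])

```text
time: 5.2
position: [0.4945, -0.1831, 0.2187]
tool_rot: [0.999, -0.036, -0.002, -0.006]
ft_force: [1.0, 0.6, 0.4]
grip_width: 0.012
```

Request:
carry_out([
  [[0, 0, 0], 0, 1],
  [[0, 0, 0], 0, 1],
])

```text
time: 5.4
position: [0.4929, -0.1816, 0.2167]
tool_rot: [0.999, -0.036, -0.004, -0.008]
ft_force: [-0.2, 0.3, -0.3]
grip_width: 0.0121
```

Request:
carry_out([
  [[0.6, -0.9, -0.5], 0, 1],
  [[0.6, -0.9, -0.5], 0, 1],
  [[0, 0, 0], 0, 1],
  [[0, 0, 0], 0, 1],
  [[0, 0, 0], 0, 1],
])

```text
time: 5.9
position: [0.5067, -0.1969, 0.2049]
tool_rot: [0.999, -0.033, -0.005, -0.008]
ft_force: [-0.1, 0.6, -0.3]
grip_width: 0.012
```

```bash
python3 - <<'E'
from h import *
o=robot.get_obs();print(o['time'],o['position'],R.from_quat(o['tool_rot']).as_euler('ZYX',degrees=True),o['ft_force'])
c=snap('wrist','w4.png');d=snap('side','d4.png');o=robot.get_obs();print(o['time'],o['position'],R.from_quat(o['tool_rot']).as_euler('ZYX',degrees=True),o['ft_force'])
cv2.imwrite('pics/c4.png',cv2.resize(c['pixels'][150:290,200:380],(800,622),interpolation=2)[:600,:,::-1])
E
```

```text
5.9 [ 0.50670362 -0.19686782  0.20485038] [  -3.80030149    0.63416136 -179.06307704] [-0.12975158  0.64637379 -0.30231926]
6.0 [ 0.50654051 -0.19686675  0.20498457] [  -3.80830204    0.62921957 -179.06566021] [ 0.4186034  -0.32993681 -1.88410677]
```

View pics/c4.png

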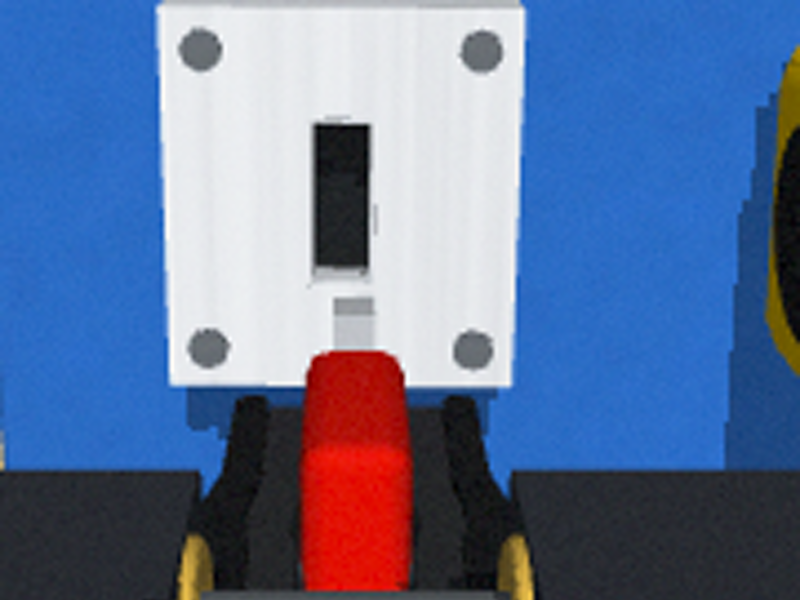

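The keyhole is crisp: its corners in the crop are (313,121), (371,121), (370,279), (311,279). The bit's front end face spans x 333–375 and y 297–315.

```bash
python3 - <<'E'
from h import *
np.set_printoptions(precision=4,suppress=True)
c=load('w4.png');p=np.array([.5066,-.19687,.2049]);k=lambda x,y:(200+x/4.444,150+y/4.444)
C=[ray(c,k(*u),.116) for u in [(313,121),(371,121),(370,279),(311,279)]];h=np.mean(C,0);print(np.array(C),h)
H=[ray(c,k(*u),.116) for u in [(160,6),(524,6),(512,386),(171,386)]];print('housing',np.mean(H,0))
for dz in (.053,.0557):
  e=ray(c,k(354,297),p[2]-dz); e2=ray(c,k(354,315),p[2]-dz+.008);a=np.radians(-3.8)
  t=(e+e2)[:2]/2-.012*np.array([-np.sin(a),np.cos(a)])
  print(e,e2,'tip',t,'shift',h[:2]-t, 'tip-tcp',t-p[:2])
for z,P in((.041,0),):
  pass
E
```

```text
[[ 0.5018 -0.1634  0.116 ]
 [ 0.5114 -0.164   0.116 ]
 [ 0.5096 -0.1914  0.116 ]
 [ 0.4995 -0.1908  0.116 ]] [ 0.5056 -0.1774  0.116 ]
housing [ 0.5056 -0.1778  0.116 ]
[ 0.5078 -0.1827  0.1519] [ 0.5078 -0.1827  0.1599] tip [ 0.507  -0.1947] shift [-0.0014  0.0173] tip-tcp [0.0004 0.0022]
[ 0.5077 -0.1836  0.1492] [ 0.5078 -0.1836  0.1572] tip [ 0.5069 -0.1956] shift [-0.0013  0.0182] tip-tcp [0.0003 0.0013]
```

Request:
carry_out([
  [[-0.1, 0.9, 0], 0, 1],
  [[0, 0.8, -0.5], 0, 1],
  [[0, 0, -0.8], 0, 1],
  [[0, 0, 0], 0, 1],
  [[0, 0, 0], 0, 1],
])

```text
time: 6.5
position: [0.5048, -0.1772, 0.1912]
tool_rot: [0.999, -0.033, -0.005, -0.009]
ft_force: [0.5, -0.8, -1.3]
grip_width: 0.0119
```

Request:
carry_out([
  [[0.05, -0.15, -0.8], 0, 1],
  [[0, 0, -0.5], 0, 1],
  [[0, 0, 0], 0, 1],
  [[0, 0, 0], 0, 1],
])

```text
time: 6.9
position: [0.5054, -0.1794, 0.1767]
tool_rot: [0.999, -0.033, -0.005, -0.008]
ft_force: [0.6, 0.0, -0.4]
grip_width: 0.0117
```

Request:
carry_out([
  [[0, 0, -0.3], 0, 1],
  [[0, 0, -0.3], 0, 1],
  [[0, 0, -0.3], 0, 1],
  [[0, 0, 0], 0, 1],
])

```text
time: 7.3
position: [0.5056, -0.1797, 0.1672]
tool_rot: [0.999, -0.033, -0.005, -0.008]
ft_force: [-0.6, -0.0, -0.3]
grip_width: 0.0117
```

Request:
carry_out([
  [[0, 0, -0.3], 0, 1],
  [[0, 0, -0.3], 0, 1],
  [[0, 0, -0.2], 0, 1],
  [[0, 0, 0], 0, 1],
])

```text
time: 7.7
position: [0.5056, -0.1797, 0.1585]
tool_rot: [0.999, -0.033, -0.005, -0.008]
ft_force: [-0.1, -0.4, -0.0]
grip_width: 0.012
```

In the slot without resistance. Now down to the floor.

Request:
carry_out([
  [[0, 0, -0.2], 0, 1],
  [[0, 0, -0.2], 0, 1],
  [[0, 0, -0.1], 0, 1],
  [[0, 0, 0], 0, 1],
])

```text
time: 8.1
position: [0.5058, -0.1798, 0.1532]
tool_rot: [0.999, -0.033, -0.005, -0.008]
ft_force: [0.2, 0.1, 0.0]
grip_width: 0.0115
```

Request:
carry_out([
  [[0, 0, -0.15], 0, 1],
  [[0, 0, -0.1], 0, 1],
  [[0, 0, 0], 0, 1],
])

```text
time: 8.4
position: [0.506, -0.1799, 0.1535]
tool_rot: [0.999, -0.033, -0.004, -0.008]
ft_force: [-0.0, -0.2, -0.3]
grip_width: 0.0118
```

Request:
carry_out([
  [[0, 0, -0.2], 0, 1],
])

```text
time: 8.5
position: [0.5063, -0.1801, 0.1527]
tool_rot: [0.999, -0.033, -0.004, -0.007]
ft_force: [-2.4, 1.4, 17.6]
grip_width: 0.0114
```

Request:
carry_out([
  [[0, 0, 0], -6, 1],
  [[0, 0, -0.03], -6, 1],
  [[0, 0, -0.03], -6, 1],
  [[0, 0, -0.03], -6, 1],
])

```text
time: 8.9
position: [0.5047, -0.1797, 0.153]
tool_rot: [0.969, -0.246, -0.004, -0.008]
ft_force: [-1.0, 0.4, 3.8]
grip_width: 0.0115
```

```bash
cat > st.py <<'E'
from h import *
np.set_printoptions(precision=3,suppress=True)
o=robot.get_obs();print(o['time'],o['position'],R.from_quat(o['tool_rot']).as_euler('ZYX',degrees=True),o['ft_force'],o['moment'],o['grip_width'],o['q'])
E
python3 st.py
```

```text
8.9 [ 0.505 -0.18   0.153] [ -28.519    0.682 -179.208] [-0.98   0.402  3.783] [0.048 0.249 0.078] 0.011495100040962073 [-0.558  0.542  1.736  0.017  0.876 -0.071]
```

Request:
carry_out([
  [[0, 0, -0.03], -6, 1],
  [[0, 0, -0.03], -6, 1],
  [[0, 0, -0.03], -6, 1],
  [[0, 0, -0.03], -6, 1],
])

```text
time: 9.3
position: [0.504, -0.1795, 0.153]
tool_rot: [0.893, -0.449, -0.003, -0.008]
ft_force: [-0.5, 0.8, 3.9]
grip_width: 0.0117
```

```bash
python3 st.py
```

```text
9.3 [ 0.504 -0.179  0.153] [ -53.377    0.732 -179.288] [-0.513  0.773  3.894] [0.177 0.367 0.094] 0.011675170940485334 [-0.56   0.54   1.742  0.021  0.867  0.358]
```

Request:
carry_out([
  [[0, 0, -0.03], -6, 1],
  [[0, 0, -0.03], -6, 1],
  [[0, 0, -0.03], -6, 1],
])

```text
time: 9.6
position: [0.5035, -0.1792, 0.153]
tool_rot: [0.809, -0.588, -0.002, -0.009]
ft_force: [-1.4, 0.4, 4.0]
grip_width: 0.0121
```

```bash
python3 st.py
```

```text
9.6 [ 0.504 -0.179  0.153] [ -72.036    0.769 -179.352] [-1.396  0.43   4.006] [0.138 0.291 0.081] 0.012086207151109961 [-0.561  0.538  1.747  0.023  0.86   0.682]
```

Request:
carry_out([
  [[0, 0, -0.03], -5, 1],
  [[0, 0, -0.03], -5, 1],
])

```text
time: 9.8
position: [0.5033, -0.179, 0.153]
tool_rot: [0.752, -0.659, -0.001, -0.009]
ft_force: [0.1, 1.0, 4.3]
grip_width: 0.0118
```

```bash
python3 st.py; python3 - <<'E'
from h import *
d=snap('side','d5.png')
r=lambda i:cv2.resize(i[130:280,240:440],(400,300),interpolation=2)
cv2.imwrite('pics/c5.png',np.hstack([r(load('d4.png')['pixels']),r(d['pixels'])])[:,:,::-1])
E
```

```text
9.8 [ 0.503 -0.179  0.153] [ -82.424    0.777 -179.372] [0.114 0.97  4.312] [0.106 0.297 0.104] 0.011783358718251901 [-0.56   0.537  1.749  0.023  0.856  0.863]
```

View pics/c5.png

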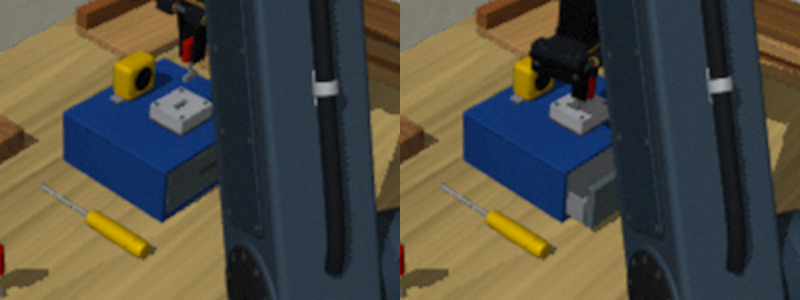

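The drawer is now out at (590,200) in the right half, where it was shut before. I'll stop turning, let go and rise.

Request:
carry_out([
  [[0, 0, 0], 0, 1],
  [[0, 0, 0], 1, 0.75],
  [[0, 0, 0], 0, 0.65],
  [[0, 0, 0], 0, 0.65],
  [[0, 0, 0], 0, 0.65],
  [[0, 0, 0.5], 0, 0.65],
  [[0, 0, 1], 0, 0.65],
  [[0, 0, 2], 0, 0.65],
])

```text
time: 10.65
position: [0.5019, -0.1782, 0.1864]
tool_rot: [0.759, -0.651, -0.005, -0.008]
ft_force: [0.3, -0.2, -0.2]
grip_width: 0.0306
```

Request:
carry_out([
  [[0, 0, 3], 0, 0.65],
  [[0, 0, 4], 0, 0.65],
  [[0, -2, 2], 0, 0.65],
  [[0, -2, 0], 0, 0.65],
  [[0, -2, 0], 0, 0.65],
  [[0, 0, 0], 0, 0.65],
  [[0, 0, 0], 0, 0.65],
])

```text
time: 11.35
position: [0.503, -0.2398, 0.2899]
tool_rot: [0.76, -0.65, 0.002, -0.009]
ft_force: [-0.8, -0.3, -0.2]
grip_width: 0.0303
```

```bash
python3 st.py; python3 - <<'E'
from h import *
d=snap('side','d6.png');w=snap('wrist','w6.png');s=snap('scene','s6.png')
r=lambda i:cv2.resize(i,(400,300),interpolation=2)
a=np.hstack([r(d['pixels'][130:280,240:440]),r(w['pixels'])]);b=np.hstack([r(s['pixels'][155:245,175:295]),r(s['pixels'])])
cv2.imwrite('pics/c6.png',np.vstack([a,b])[:,:,::-1])
E
```

```text
11.35 [ 0.503 -0.24   0.29 ] [ -81.057    0.502 -179.099] [-0.754 -0.322 -0.167] [-0.043  0.126  0.008] 0.03033089048652098 [-0.655  0.381  1.555  0.019  1.201  0.754]
```

View pics/c6.png

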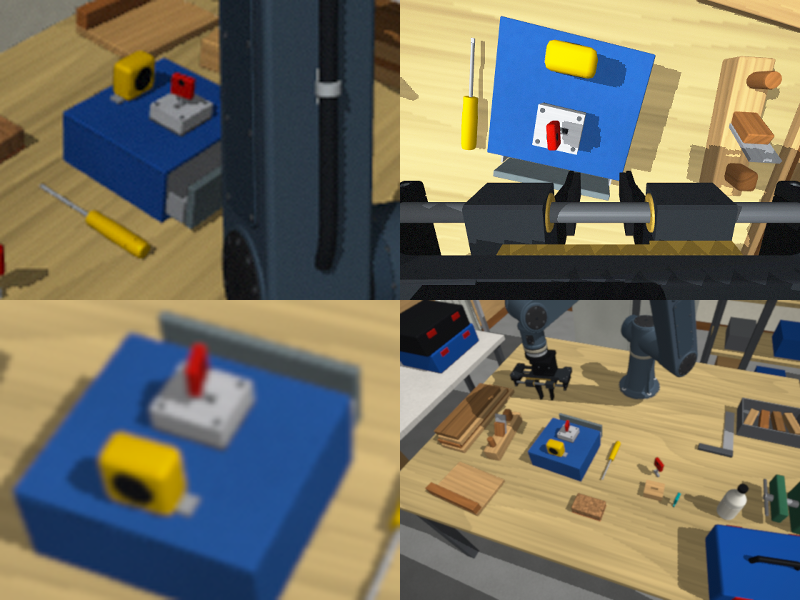

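The key stands in the lock, the drawer is out, and the tools are untouched. I'll check how far the drawer came out, then hand in.

```bash
python3 - <<'E'
from h import *
s=load('s6.png');k=lambda x,y:(175+x/3.333,155+(y-300)/3.333)
a=np.radians(-4);ax=np.array([np.cos(a),np.sin(a)])
for z in (.07,.08,.09):
  for u in [(160,312),(358,365)]: print(z,(ray(s,k(*u),z)[:2]-[.538,-.1765])@ax)
print(robot.hand_in())
E
```

```text
0.07 -0.1493880499720039
0.07 -0.15334632873656068
0.08 -0.14062188928648853
0.08 -0.14453320066415273
0.09 -0.13185572860097283
0.09 -0.1357200725917446
the job is handed in; nothing more can be done
None
```

The key is standing fully home in the lock, turned clockwise, and the drawer has sprung open. I handed the job in after about 11.5 s of robot time.

- **Key choice:** I took the red-headed key out of the wooden block, and left the larger red key and the turquoise one where they were.
- **Keyhole:** One wrist-camera look with the key in hand gave its position. The key went in with no resistance felt and touched the floor at about the expected height. I confirmed that with one brief push of about 18 N.
- **Turning:** I turned it about 79° clockwise against roughly 0.1 N m and stopped there, short of feeling the end stop.
- **Last pictures:** After I let go and moved clear, the key was upright in the lock. The tape, screwdriver, plane, sander, glue and square looked to be in their places.
- **Drawer travel:** The last scene picture puts the drawer's front edge 32 to 53 mm out, depending on the edge height assumed (90 to 70 mm). That fits the full 45 mm, but I did not pin it down further.

No check failed or disagreed. The hand-in gives no verdict.

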